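Size a willow chew ring with the caliper and tally it

ROBOT

A 6-joint arm with a two-finger parallel gripper is mounted at the origin on the work surface. World frame = base frame: x ahead of the robot, y to its left, z up, the work surface at z = 0. Lengths are in m, angles in rad, forces in N, time in s.
With the tool pointing down it reaches from about 0.375 to 0.9 m from the base axis. Payload 3.1 kg.
Tool frame: the origin (TCP) lies between the finger pads; the fingertips stand 17 mm ahead of it and the grasp point (between the pads) lies 2 mm behind it; z points along the fingers, y is the line along which they close (so a half turn about z gives the same grasp; the last joint's range is limited). The gripper opens to 85 mm and grips with 20 to 120 N. Pads are 22 mm wide; open, the fingers measure 114 mm over their backs; the gripper's body (76 mm by 85 mm) begins 54 mm behind the grasp point. The pads swing forward as they close: fully open they stand 13 mm farther back than shut.
Start: joints at [1.044, 0.527, 1.433, -0, 1.181, -0.178], TCP at [0.214, 0.587, 0.248] pointing down, gripper open.
Joint ranges: [-3.08, 3.08], [-0.75, 2.2], [0.22, 2.44], [-1.43, 4.57], [0, 2.65], [-2.85, 2.85]. Speed limits (rad/s): [2.79, 2.79, 3.14, 3.14, 3.14, 3.14].

INTERFACE

Orientations are given as a unit quaternion [x, y, z, w].
In Python, from station import sense, vision, order gives the robot as it stands.
- The arm moves only by the shell command python3 -m crank 'ROWS' [OPENING] [FORCE]. ROWS is JSON, a list of rows, each an object with "dp": the shift along the world's x, y, z in units of 30 mm (1.0 is 30 mm), a list of three; "angular": the turn, a rotation vector about the world's x, y, z in degrees, a list of three. In form: [{"dp": [dx, dy, dz], "angular": [ax, ay, az]}, ...]. A call has 1 to 20 rows; each row shifts and turns the commanded pose from where the row before left it; what a row does not reach is not made up. A row lasts 1/10 s, in which the tool goes at most 50 mm and 8.59 degrees, less where a joint would pass 70% of its speed; a pose out of reach is approached as far as the arm can. A call is refused whole if a number of a shift passes 1 or a number of a turn 8.59, either way. A call with a gripper value outside its range is refused whole. OPENING is the closure, from 0 (fully open) to 1 (shut), set as the call begins (- or left out, the last holds). The fingers move at their own pace and stop on an object; FORCE is the grip in N (left out, the last holds). Time passes only in rows, so rows that do not move let the fingers close. It gives the time, the measured TCP pose, the force, the opening and the grip force at its end, in the units of the state.
- sense(): the state, without advancing time (a new reading comes with each control period).
- vision.snapshot(name): name is "scene" or "top" or "wrist"; returns a dict with "image" (400x640x3 uint8, blue, green, red), "range_z" (400x640 float32, m along the optical axis (not along the pixel's ray), 0 where there is no reading), "mtx" (3x3 intrinsics, pixels), "dist" ([k1, k2, p1, p2, k3] as OpenCV has them; the pictures are not rectified), "pose" (4x4, takes a point from camera to world coordinates); the wrist camera has in their place "mount" (4x4, takes a point from camera to tool coordinates, whose origin is the TCP and whose axes are the flange's). Camera axes: x right, y down, z forward; pixel columns grow to the right and rows downward; lengths in m; the calibration is good to about 2 mm. A picture is of the moment at which its call begins: read the wrist's pose just before it.
- order.sign_off(): hands the job in; it is judged then, once.
The state is a dict: "t": time; "q": joint angles; "qd": joint speeds; "tau": joint torques, N m; "tcp_pos": TCP position; "tool_rot": TCP orientation; "force": force on the tool from outside, world axes, zero at the start; "ft_torque": the same for the moment, N m; "finger_gap": opening from 0.0 (shut) to 1.0 (fully open); "gripper_force": force on a finger pad.
Only numpy, scipy, OpenCV 4.12 (cv2) and the standard library are available. Lean on these libraries where they do the work, as an engineer would, in place of code of your own. Each camera call takes 0.05 s, during which the arm holds its last target. There are 200 camera calls.

TASK

Size the pale peeled willow ring and count it: lay it flat on the gauging board between the open caliper jaws, then slide the moving jaw in gently until both jaws bear on the ring, without squashing it. Leave the ring there with the jaws closed on it so I can read the size, then push the tally counter's thumb lever right down to its stop and let it spring back up. Leave the other things on the bench where they are.

Things in the scene. Friction and masses are not known exactly. Their poses are not given: they have to be found in the camera images.
- pale_ring: Pale, peeled, twisted willow chew ring lying flat on the bench: 66 mm outside diameter (65.3 to 66 mm across, being not quite round), 42 mm hole, round section 12 mm thick (rod centre line at 27 mm radius), 20 to 35 g. Origin: centre of its underside, z along the ring's axis. More than about 15 N from the jaws squashes it.
- brown_ring: Dark brown, unpeeled willow ring, 70 mm outside diameter, 46 mm hole, 12 mm thick, lying on the bench. Not to be measured now; leave it. Origin: centre of its underside.
- gauge_board: Green plywood gauging board screwed to the bench, 170 (x) by 300 (y) by 12 mm, a 200 mm digital caliper strapped flat on it. Origin: centre of its underside; yaw within 0.3 rad. In its frame the beam (16 mm wide) runs along y, centred on x = +38 mm; the jaws reach from the beam edge (x = +30 mm) to x = -30 mm, towards the robot. A 66 mm ring fits between them with its centre at x = -16 mm.
- fixed_jaw: Fixed steel jaw of the caliper, 60 mm long, 6 to 10 mm thick, 3.5 to 10.5 mm (at the tip 4.5 to 9.5 mm) above the board's top. Origin: on its measuring face (looking to the board's +y, at board y = -115 mm), on the beam's centre line, level with the board's top; axes as the board's.
- caliper_slide: The caliper's slide: black housing with display and, in one piece with it, the moving steel jaw (mirror of the fixed one). Slides along the board's y with about 1.5 N friction and stays where left; jaw gap 0 to 135 mm, starting 95 to 125 mm. Origin: on its measuring face (looking to the board's -y), on the beam's centre line, level with the board's top: its y distance from fixed_jaw is the gap.
- slide_grip (a point): Centre of the top of the slide's black housing (with display), 15 mm above the board's top, on the beam's centre line, 40 mm behind the moving jaw's face. The housing is 34 mm wide (board's x), 72 mm long (y), 15 mm high; it can be pinched across its width from above, fingertips down to 2 mm over the board.
- counter: Bench tally counter screwed to the bench: grey foot 60 by 66 mm, chrome drum of 46 mm diameter with a blank window on its -x face, 64 mm high without the lever. Origin: centre of the foot's underside. The steel thumb lever with red pad is hinged on the +y side (hinge along x, at y = +21 mm, z = 60 mm) and reaches over the drum to -y, rising at 0.45 rad at rest.
- counter_lever (a joint): Swing of the thumb lever in rad: 0 at rest (sprung up), 0.5 pressed down to its stop, where it lies level. Spring: about 1.5 N at the pad to start it, 4.5 N at the stop; it springs back by itself.
- lever_pad (a point): Centre of the top of the lever's red thumb pad (20 mm along the counter's x by 22 mm), 43 mm from the hinge; about 82 mm above the bench at rest and 62 mm at the stop.
- feeder: Blue glazed ceramic feeder bowl, 136 mm across, 55 mm high; leave it. Origin: centre of its underside.
- rake: Steel grooming rake with green handle, 175 mm long, 85 mm head; leave it. Origin: under the middle of its length.
- slicker_brush: White silicone slicker brush, 165 mm long, 98 mm head; leave it. Origin: near its head on the underside.
- treat_jar: Glass treat jar with green lid, 88 mm diameter, 103 mm high; leave it. Origin: centre of its underside.
Not all that is in view belongs to the job. Leave any blue or turquoise look-alike of the pale_ring alone.

How it is judged:
On the way, in this order (a step that is already met when the one before it is completed fails the run):
1. the pale ring lies flat on the board between the open jaws, let go (y of pale_ring in the frame of fixed_jaw above 0.028 m and y of pale_ring in the frame of caliper_slide below -0.028 m and x of pale_ring in the frame of gauge_board between -0.032 and 0.002 m and z of pale_ring in the frame of gauge_board below 0.016 m and angle between pale_ring's own z axis and vertical below 0.12 rad and contact force between the fingers and pale_ring below 0.1 N), for 0.2 s.
2. both jaws bear on the ring with at least 1 N (contact force between each of caliper_slide, fixed_jaw and pale_ring above 1 N), for 0.1 s.
3. the counter's lever is pressed to its stop (value of joint counter_lever above 0.46 rad), for 0.1 s.
At the end, for the whole second after the job is handed in: The pale ring lies flat and still on the gauging board between the jaws, which are closed on its full 66 mm width (gap 63.5 to 67.5 mm), and the counter's lever has sprung back up (within 0.06 rad of rest); the robot has let go (y of caliper_slide in the frame of fixed_jaw between 0.0635 and 0.0675 m and y of pale_ring in the frame of fixed_jaw above 0.028 m and y of pale_ring in the frame of caliper_slide below -0.028 m and x of pale_ring in the frame of gauge_board between -0.032 and 0.002 m and z of pale_ring in the frame of gauge_board below 0.016 m and angle between pale_ring's own z axis and vertical below 0.12 rad and linear speed of pale_ring below 0.02 m/s and value of joint counter_lever below 0.06 rad); the robot touches nothing.
It fails at once if a jaw squashes the ring with more than 15 N (contact force between any of caliper_slide, fixed_jaw and pale_ring above 15 N).
It fails at once if another thing on the bench is moved by more than 25 mm (distance of any of brown_ring, feeder, rake, slicker_brush, treat_jar from where it was at the start of the episode above 0.025 m).
It also fails if it takes over 64 s, if anything falls off the work surface, if the arm or the gripper's body presses on something with over 40 N, if the wrist force passes 120 N, or if a joint passes its speed limit or range.

## Working session

There is one attempt and no reset: what is moved stays moved. The work goes in short steps, Python scripts to look and compute and a shell command to move; the robot and the scene stay as the last step left them, time stands still between calls to the robot, and variables do not carry over. Pictures are saved under pics/ and viewed, at most 13 in all, crops included, and the job is handed in when it is done.

```bash
ls; mkdir -p pics
cat > h.py <<'E'
import numpy as np, cv2
from station import sense, vision, order
from scipy.spatial.transform import Rotation as R
def snap(n):
    s=sense(); d=vision.snapshot(n)
    if n=="wrist":
        T=np.eye(4);T[:3,:3]=R.from_quat(s["tool_rot"]).as_matrix();T[:3,3]=s["tcp_pos"]
        d["pose"]=T@np.array(d["mount"])
    return d
def cloud(d):
    "world xyz for each pixel (nan without reading)"
    h,w=d["range_z"].shape
    g=np.stack(np.meshgrid(np.arange(w),np.arange(h)),-1).reshape(-1,1,2).astype(np.float32)
    n=cv2.undistortPoints(g,np.array(d["mtx"]),np.array(d["dist"])).reshape(h,w,2)
    z=d["range_z"].astype(float).copy(); z[z==0]=np.nan
    P=np.dstack([n*z[...,None],z]); T=np.array(d["pose"])
    return P@T[:3,:3].T+T[:3,3]
E
python3 - <<'E'
from h import *
import pickle
for n in("top","scene"):
    d=snap(n); cv2.imwrite(f"pics/{n}0.png",d["image"]); pickle.dump(d,open(n+".pkl","wb"))
s=sense(); print(s["t"],s["tcp_pos"],s["force"],s["finger_gap"],s["tool_rot"])
E
```

```text
pics
0.1 [0.21328314 0.58685418 0.24742836] [0.15350605 0.10211575 0.33129024] 0.9974678292357189 [ 1.73485654e-01  9.84835925e-01 -9.10118929e-04 -3.16967169e-04]
```

View pics/top0.png

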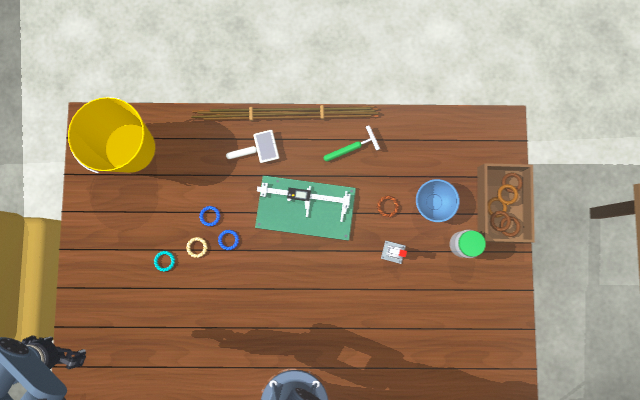

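View pics/scene0.png

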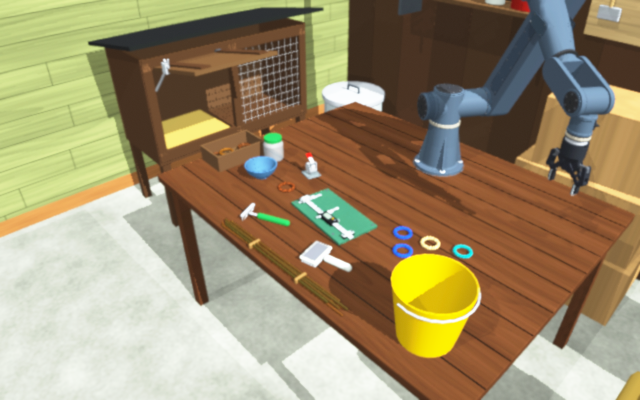

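Candidates in the top picture are the pale ring (197,247), blue rings (209,215) and (228,240), a turquoise ring (164,261) and the brown ring (388,206). The only pale peeled one is (197,247). The green board is at (306,208), its fixed jaw at (346,205), the slide at (299,194), and the counter at (394,252) with its red pad at (402,253).

Run:
```python
from h import *
import pickle
d=pickle.load(open("top.pkl","rb")); P=cloud(d); im=d["image"]; hsv=cv2.cvtColor(im,cv2.COLOR_BGR2HSV)
H,S,V=[hsv[...,i].astype(int) for i in range(3)]
def box(x0,x1,y0,y1):
    m=np.zeros(H.shape,bool); m[y0:y1,x0:x1]=1; return m
m=box(180,214,232,262)&(P[...,2]>0.004)
print("pale",im[247,188],[np.nanmin(P[m][:,i]) for i in range(3)],[np.nanmax(P[m][:,i]) for i in range(3)], m.sum())
m=box(180,214,232,262)&(H>15)&(H<35)&(V>150)
q=P[m]; print("pale col",m.sum(),q.mean(0)); (c,r)=cv2.minEnclosingCircle(q[:,:2].astype(np.float32)); print(c,r)
m=box(245,365,170,250)&(H>60)&(H<90)&(S>80)
q=P[m&(P[...,2]<.03)]; rc=cv2.minAreaRect((q[:,:2]*1000).astype(np.float32)); print("board",rc,np.median(q[:,2]),m.sum())
m=box(380,412,236,268)&((H<6)|(H>174))&(S>150)&(V>150); q=P[m]; print("pad",m.sum(),q.mean(0),q.max(0),q.min(0))
m=box(375,412,236,268)&(P[...,2]>0.004); q=P[m]; print("counter",m.sum(),cv2.minAreaRect((q[:,:2]*1000).astype(np.float32)))
m=box(280,318,185,205)&(V<80)&(P[...,2]>.018); q=P[m]; print("slide",m.sum(),q.mean(0),cv2.minAreaRect((q[:,:2]*1000).astype(np.float32)))
a=cv2.resize(im[165:275,150:270],None,fx=4,fy=4,interpolation=2); b=cv2.resize(im[165:275,250:330],None,fx=4,fy=4)
cv2.imwrite("pics/crop1.png",cv2.resize(im[165:275,180:415],None,fx=3.4,fy=3.4,interpolation=2))
```

```text
pale [198 248 254] [np.float64(0.43332741639113886), np.float64(0.260035148270791), np.float64(0.004003801130560536)] [np.float64(0.5251754012950076), np.float64(0.36707529043827114), np.float64(0.02169710875356068)] 374
pale col 204 [nan nan nan]
(0.47783446311950684, 0.31492888927459717) 0.03361503779888153
board ((605.3960571289062, -28.8165283203125), (300.1562194824219, 169.09872436523438), 82.60829162597656) 0.013118256158342723 3987
pad 46 [ 0.4625434  -0.32617485  0.07510165] [ 0.47227732 -0.31327514  0.09182162] [ 0.45315734 -0.35035034 -0.00400719]
counter 557 ((467.4567565917969, -307.5134582519531), (97.62974548339844, 116.0526123046875), 0.34235939383506775)
slide 92 [ 0.64724878 -0.00409801  0.02811273] ((645.364990234375, -8.473152160644531), (67.37539672851562, 33.000450134277344), 82.61077880859375)
```

View pics/crop1.png

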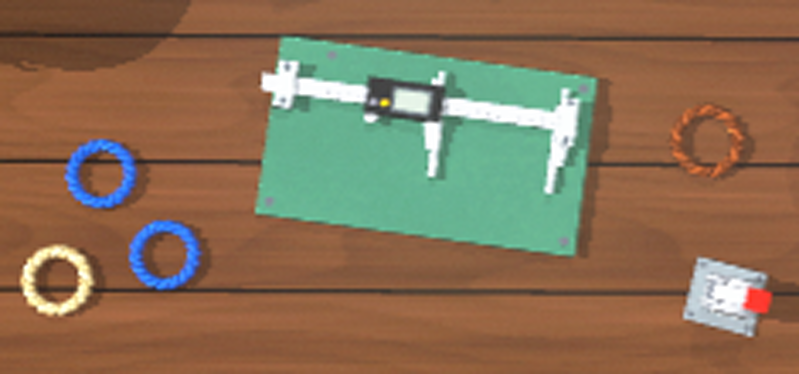

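The crop confirms it: the cream twisted ring at crop (57,281) is the pale one, and the jaws are at (433,150) and (552,160) with an open gap of about 100 mm. The numbers match the given sizes: ring radius 33.6 mm, board 300 × 169 mm with yaw −0.129, slide at board x = +37 mm. I'll grip the rod on the robot's side of the ring, with the fingers closing along board x.

```bash
python3 -m crank '[{"dp":[0.66,-0.745,0],"angular":[0,0,-6.45]},{"dp":[0.66,-0.745,0],"angular":[0,0,-6.45]},{"dp":[0.66,-0.745,0],"angular":[0,0,-6.45]},{"dp":[0.66,-0.745,0],"angular":[0,0,-6.45]},{"dp":[0.66,-0.745,0],"angular":[0,0,-6.45]},{"dp":[0.66,-0.745,0],"angular":[0,0,-6.45]},{"dp":[0.66,-0.745,0],"angular":[0,0,-6.45]},{"dp":[0.66,-0.745,0],"angular":[0,0,-6.45]},{"dp":[0.66,-0.745,0],"angular":[0,0,-6.45]},{"dp":[0.66,-0.745,0],"angular":[0,0,-6.45]},{"dp":[0.66,-0.745,0],"angular":[0,0,-6.45]},{"dp":[0.66,-0.745,0],"angular":[0,0,-6.45]},{"dp":[0,0,0],"angular":[0,0,0]},{"dp":[0,0,0],"angular":[0,0,0]}]' 0.6 25
python3 - <<'E'
from h import *
d=snap("wrist");cv2.imwrite("pics/w1.png",d["image"]); P=cloud(d); hsv=cv2.cvtColor(d["image"],cv2.COLOR_BGR2HSV).astype(int)
m=(hsv[...,0]>15)&(hsv[...,0]<35)&(hsv[...,2]>140)&(P[...,2]>0.003)&(P[...,2]<.03)&(np.hypot(P[...,0]-.478,P[...,1]-.315)<.05)
q=P[m]; print(m.sum(),cv2.minEnclosingCircle(q[:,:2].astype(np.float32)),cv2.fitEllipse((q[:,:2]*1000).astype(np.float32)),q[:,2].max(),np.argwhere(m).mean(0))
s=sense();print(R.from_quat(s["tool_rot"]).as_matrix().round(3),s["q"],s["tcp_pos"],s["finger_gap"])
E
```

```text
t: 1.5
tcp_pos: [0.4511, 0.3187, 0.2479]
tool_rot: [0.751, 0.66, -0.001, -0.0]
force: [-0.1, 0.3, -0.8]
finger_gap: 0.4
gripper_force: 0.0
1164 ((0.4799932837486267, 0.3138704299926758), 0.032797280699014664) ((479.83416748046875, 314.3605651855469), (55.481361389160156, 55.6663932800293), 108.8031005859375) 0.01439664746801489 [175.95446735 341.26030928]
[[ 0.128  0.992 -0.001]
 [ 0.992 -0.128 -0.   ]
 [-0.    -0.001 -1.   ]] [4.13710980e-01 4.30449183e-01 1.61636371e+00 5.77213946e-04
 1.09604253e+00 5.41843417e-01] [0.45056353 0.3192042  0.24795328] 0.39936709635983847
```

View pics/w1.png

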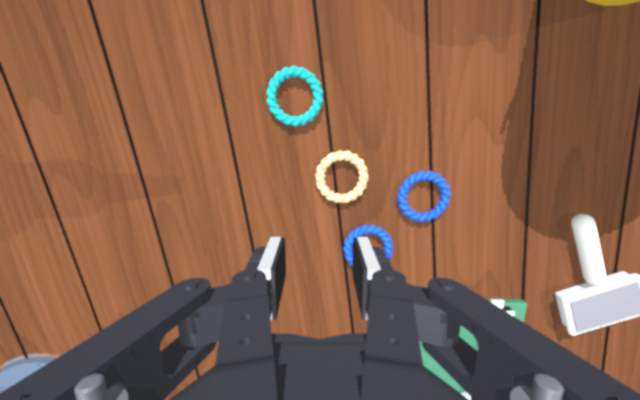

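The wrist view shows the pale ring at (341,176), well clear of the turquoise ring (295,97) and the blue rings (424,196) and (368,247). Its refined centre is (0.480, 0.314).

```bash
python3 -m crank '[{"dp":[0.09,-0.05,-0.8],"angular":[0,0,0]},{"dp":[0,0,-0.9],"angular":[0,0,0]},{"dp":[0,0,-0.9],"angular":[0,0,0]},{"dp":[0,0,-0.9],"angular":[0,0,0]},{"dp":[0,0,-0.9],"angular":[0,0,0]},{"dp":[0,0,-0.9],"angular":[0,0,0]},{"dp":[0,0,-0.9],"angular":[0,0,0]},{"dp":[0,0,-0.5],"angular":[0,0,0]},{"dp":[0,0,-0.4],"angular":[0,0,0]},{"dp":[0,0,-0.3],"angular":[0,0,0]},{"dp":[0,0,-0.2],"angular":[0,0,0]},{"dp":[0,0,0],"angular":[0,0,0]}]' && python3 -m crank '[{"dp":[0,0,0],"angular":[0,0,0]},{"dp":[0,0,0],"angular":[0,0,0]},{"dp":[0,0,0],"angular":[0,0,0]},{"dp":[0,0,0],"angular":[0,0,0]},{"dp":[0,0,0],"angular":[0,0,0]},{"dp":[0,0,0],"angular":[0,0,0]}]' 1 25
```

```text
t: 2.75
tcp_pos: [0.4536, 0.3179, 0.02]
tool_rot: [0.751, 0.66, -0.0, -0.0]
force: [-0.0, 0.4, 0.3]
finger_gap: 0.402
gripper_force: 0.0
t: 3.35
tcp_pos: [0.4542, 0.3178, 0.0209]
tool_rot: [0.751, 0.66, 0.0, 0.0]
force: [-0.6, -0.0, 6.1]
finger_gap: 0.138
gripper_force: 24.5
```

Gripped: the opening is 11.7 mm, which is the rod thickness. Next I lift and carry it over the board.

```bash
python3 -m crank '[{"dp":[0,0,0.4],"angular":[0,0,0]},{"dp":[0,0,0.8],"angular":[0,0,0]},{"dp":[0,0,0.9],"angular":[0,0,0]},{"dp":[0,0,0.9],"angular":[0,0,0]},{"dp":[0,0,0.6],"angular":[0,0,0]},{"dp":[0,0,0.4],"angular":[0,0,0]}]' && python3 -m crank '[{"dp":[0.1,-0.45,0],"angular":[0,0,0]},{"dp":[0.22,-0.9,0],"angular":[0,0,0]},{"dp":[0.22,-0.9,0],"angular":[0,0,0]},{"dp":[0.22,-0.9,0],"angular":[0,0,0]},{"dp":[0.22,-0.9,0],"angular":[0,0,0]},{"dp":[0.22,-0.9,0],"angular":[0,0,0]},{"dp":[0.22,-0.9,0],"angular":[0,0,0]},{"dp":[0.22,-0.9,0],"angular":[0,0,0]},{"dp":[0.22,-0.9,0],"angular":[0,0,0]},{"dp":[0.22,-0.9,0],"angular":[0,0,0]},{"dp":[0.22,-0.9,0],"angular":[0,0,0]},{"dp":[0.22,-0.9,0],"angular":[0,0,0]},{"dp":[0.22,-0.9,0],"angular":[0,0,0]},{"dp":[0.22,-0.9,0],"angular":[0,0,0]},{"dp":[0.22,-0.9,0],"angular":[0,0,0]},{"dp":[0.15,-0.45,0],"angular":[0,0,0]},{"dp":[0,0,0],"angular":[0,0,0]},{"dp":[0,0,0],"angular":[0,0,0]}]'
python3 - <<'E'
from h import *
d=snap("wrist"); t=snap("top")
P=cloud(d); hsv=cv2.cvtColor(d["image"],cv2.COLOR_BGR2HSV).astype(int)
m=(hsv[...,0]>15)&(hsv[...,0]<35)&(hsv[...,2]>140)&(hsv[...,1]>40)&(P[...,2]>0.06); q=P[m]
print("ring",m.sum(),q.min(0),q.max(0),cv2.minEnclosingCircle(q[:,:2].astype(np.float32)))
g=(hsv[...,0]>60)&(hsv[...,0]<90)&(hsv[...,1]>80)&(P[...,2]<.03); q=P[g]; print("board z",np.median(q[:,2]),cv2.minAreaRect((q[:,:2]*1000).astype(np.float32)))
cv2.imwrite("pics/w2.png",np.hstack([d["image"][:, 120:540],cv2.resize(t["image"][160:270,240:370],(380,400))]))
s=sense(); print(s["tcp_pos"],s["finger_gap"],s["force"])
E
```

```text
t: 3.95
tcp_pos: [0.4544, 0.3178, 0.1422]
tool_rot: [0.751, 0.66, 0.001, 0.0]
force: [1.2, 0.2, 0.2]
finger_gap: 0.145
gripper_force: 24.2
t: 5.75
tcp_pos: [0.5526, -0.0869, 0.1396]
tool_rot: [0.751, 0.66, -0.0, -0.001]
force: [-0.2, -0.5, -0.4]
finger_gap: 0.14
gripper_force: 24.2
ring 3720 [ 0.54779196 -0.11048886  0.12257793] [ 0.61145933 -0.05717313  0.1741388 ] ((0.5794461965560913, -0.08922911435365677), 0.032564494758844376)
board z 0.013058469806470074 ((682.1715087890625, -69.19425964355469), (235.8241729736328, 326.986572265625), 82.625)
[ 0.55274382 -0.08600128  0.13990171] 0.142436214974596 [ 0.07759829 -0.28824836 -0.20282961]
```

View pics/w2.png

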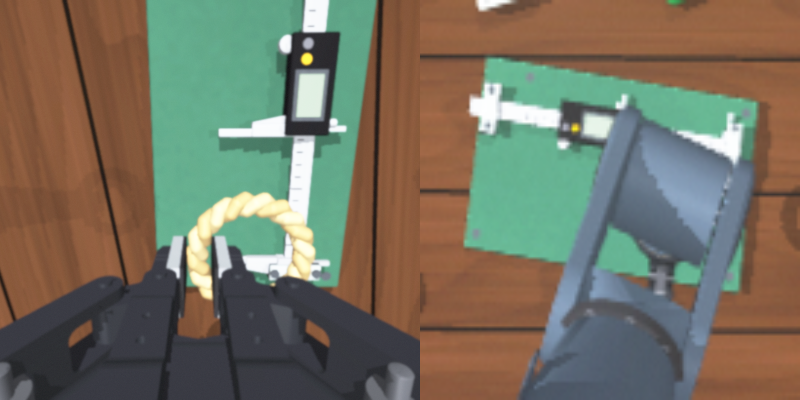

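The ring is held level between the fingers. The moving jaw is at (255,130) and the fixed jaw at (260,264). I'll work out the jaw faces and the ring's tilt in the board frame.

Run:
```python
from h import *
d=snap("wrist"); P=cloud(d); hsv=cv2.cvtColor(d["image"],cv2.COLOR_BGR2HSV).astype(int)
a=-np.deg2rad(7.39); B=np.array([[np.cos(a),np.sin(a)],[-np.sin(a),np.cos(a)]])
def tob(p): return (p[...,:2]-[.6054,-.0288])@B.T
b=tob(P); z=P[...,2]
m=(hsv[...,0]>15)&(hsv[...,0]<35)&(hsv[...,1]>40)&(z>.06)&(z<.15); q=P[m]
A=np.c_[q[:,:2]-[.58,-.089],np.ones(len(q))]; print("ring plane",np.linalg.lstsq(A,q[:,2],rcond=None)[0], "centre b",tob(np.array([.5794,-.0892])),np.percentile(q[:,2],[2,50,98]))
w=(hsv[...,1]<60)&(hsv[...,2]>150)&(z>.014)&(z<.04)
for x0 in(-.025,-.02,-.015,-.01,0,.01,.02):
    s=w&(abs(b[...,0]-x0)<.003); y=b[s][:,1]
    for lo,hi in((-.14,-.09),(-.06,.03)):
        yy=y[(y>lo)&(y<hi)]
        if len(yy): print(x0,len(yy),np.percentile(yy,[3,97]).round(4),end="; ")
    print()
k=(hsv[...,2]<70)&(z>.022)&(z<.035)&(b[...,0]>0); q=b[k]; print("housing",np.percentile(q,[2,98],axis=0),np.median(P[k][:,2]))
y=b[(hsv[...,0]>60)&(hsv[...,0]<90)&(hsv[...,1]>80)&(z<.02)]; print("board x",np.percentile(y[:,0],[1,99]))
```

```text
ring plane [-0.00863955 -0.0229639   0.13006428] centre b [-0.01801523 -0.06324248] [0.12558934 0.12993066 0.13257036]
-0.025 1 [-0.0932 -0.0932]; -0.025 62 [-0.01   -0.0046]; 
-0.02 66 [-0.01   -0.0045]; 
-0.015 63 [-0.0112 -0.0046]; 
-0.01 57 [-0.01   -0.0045]; 
0 90 [-0.1252 -0.1142]; 0 119 [-0.0099  0.0008]; 
0.01 110 [-0.1271 -0.1142]; 0.01 136 [-0.0099  0.0031]; 
0.02 156 [-0.1325 -0.1142]; 0.02 167 [-0.0098  0.0046]; 
housing [[ 0.02281869 -0.0073882 ]
 [ 0.05535549  0.06073328]] 0.027809130807167307
board x [-0.08053872  0.20039567]
```

```bash
python3 -m crank '[{"dp":[0.03,0,-0.5],"angular":[0,0,0]},{"dp":[0,0,-0.8],"angular":[0,0,0]},{"dp":[0,0,-0.8],"angular":[0,0,0]},{"dp":[0,0,-0.6],"angular":[0,0,0]},{"dp":[0,0,-0.4],"angular":[0,0,0]},{"dp":[0,0,-0.2],"angular":[0,0,0]},{"dp":[0,0,-0.1],"angular":[0,0,0]},{"dp":[0,0,-0.1],"angular":[0,0,0]},{"dp":[0,0,0],"angular":[0,0,0]},{"dp":[0,0,0],"angular":[0,0,0]}]'
```

```text
t: 6.9
tcp_pos: [0.555, -0.0875, 0.0359]
tool_rot: [0.751, 0.66, 0.0, 0.0]
force: [0.2, -0.7, 0.2]
finger_gap: 0.145
gripper_force: 24.2
```

```bash
python3 -m crank '[{"dp":[0,0,-0.04],"angular":[0,0,0]},{"dp":[0,0,-0.04],"angular":[0,0,0]},{"dp":[0,0,0],"angular":[0,0,0]}]'; python3 -m crank '[{"dp":[0,0,0],"angular":[0,0,0]},{"dp":[0,0,0],"angular":[0,0,0]},{"dp":[0,0,0],"angular":[0,0,0]},{"dp":[0,0,0],"angular":[0,0,0]},{"dp":[0,0,0],"angular":[0,0,0]}]' 0.65; python3 -m crank '[{"dp":[0,0,0.3],"angular":[0,0,0]},{"dp":[0,0,0.6],"angular":[0,0,0]},{"dp":[0,0,0.9],"angular":[0,0,0]},{"dp":[0,0,0.9],"angular":[0,0,0]},{"dp":[0,0,0.9],"angular":[0,0,0]},{"dp":[0,0,0.4],"angular":[0,0,0]},{"dp":[0,0,0],"angular":[0,0,0]}]'
python3 - <<'E'
from h import *
d=snap("wrist"); P=cloud(d); hsv=cv2.cvtColor(d["image"],cv2.COLOR_BGR2HSV).astype(int)
a=-np.deg2rad(7.39); B=np.array([[np.cos(a),np.sin(a)],[-np.sin(a),np.cos(a)]])
z=P[...,2]; b=(P[...,:2]-[.6054,-.0288])@B.T
m=(hsv[...,0]>15)&(hsv[...,0]<35)&(hsv[...,1]>40)&(z>.014)&(z<.06)&(b[...,1]<-.015)&(hsv[...,2]>120); q=b[m]
print("ring",m.sum(),cv2.minEnclosingCircle(q.astype(np.float32)),np.percentile(z[m],[2,98]))
k=(hsv[...,2]<70)&(z>.022)&(z<.035)&(b[...,0]>0); q=b[k]; lo,hi=np.percentile(q,[2,98],axis=0); c=(lo+hi)/2; c=[.0385,c[1]]
print("housing",lo,hi,"centre world",np.array(c)@B+[.6054,-.0288])
cv2.imwrite("pics/w3.png",d["image"]); print(sense()["tcp_pos"],sense()["finger_gap"])
E
```

```text
t: 7.2
tcp_pos: [0.5549, -0.0875, 0.033]
tool_rot: [0.751, 0.66, 0.0, 0.0]
force: [-0.6, -0.3, 0.9]
finger_gap: 0.141
gripper_force: 24.2
t: 7.7
tcp_pos: [0.5546, -0.0873, 0.0329]
tool_rot: [0.751, 0.66, -0.0, -0.0]
force: [0.1, -0.6, 0.2]
finger_gap: 0.35
gripper_force: 0.0
t: 8.4
tcp_pos: [0.5558, -0.0877, 0.155]
tool_rot: [0.751, 0.66, 0.001, 0.002]
force: [0.5, -0.9, 0.3]
finger_gap: 0.349
gripper_force: 0.0
ring 1724 ((0.02004416659474373, -0.07799558341503143), 0.07081622630357742) [0.01857987 0.02538015]
housing [ 0.02282806 -0.00728653] [0.05527138 0.060588  ] centre world [ 0.64700809 -0.0073226 ]
[ 0.55485718 -0.08740335  0.15351989] 0.34741853167323006
```

View pics/w3.png

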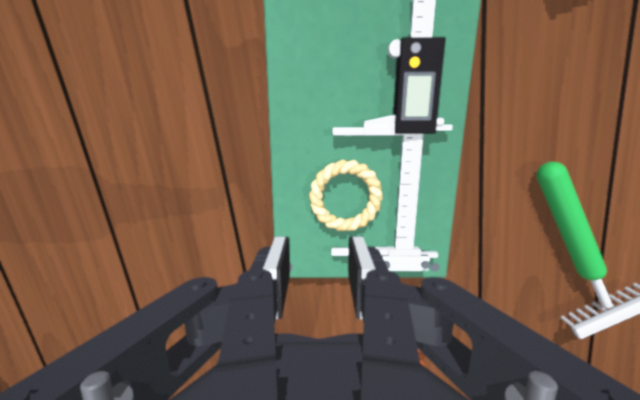

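The ring lies flat on the board at (346,196), between the moving jaw (390,130) and the fixed jaw (385,252). Next is to pinch the housing, centred near (418,85), i.e. about (0.647, −0.006).

```bash
python3 -m crank '[{"dp":[0.5,0.45,0],"angular":[0,0,0]},{"dp":[0.6,0.55,0],"angular":[0,0,0]},{"dp":[0.7,0.6,0],"angular":[0,0,0]},{"dp":[0.7,0.6,0],"angular":[0,0,0]},{"dp":[0.55,0.5,0],"angular":[0,0,0]},{"dp":[0,0,-0.5],"angular":[0,0,0]},{"dp":[0,0,-0.7],"angular":[0,0,0]},{"dp":[0,0,-0.8],"angular":[0,0,0]},{"dp":[0,0,-0.8],"angular":[0,0,0]},{"dp":[0,0,-0.6],"angular":[0,0,0]},{"dp":[0,0,-0.3],"angular":[0,0,0]},{"dp":[0,0,-0.2],"angular":[0,0,0]},{"dp":[0,0,0],"angular":[0,0,0]},{"dp":[0,0,0],"angular":[0,0,0]}]' 0.3 20
```

```text
t: 9.85
tcp_pos: [0.6464, -0.0066, 0.0363]
tool_rot: [0.751, 0.66, 0.0, 0.0]
force: [0.8, -0.4, 1.1]
finger_gap: 0.696
gripper_force: 0.0
```

```bash
python3 -m crank '[{"dp":[0,0,0],"angular":[0,0,0]},{"dp":[0,0,0],"angular":[0,0,0]},{"dp":[0,0,0],"angular":[0,0,0]},{"dp":[0,0,0],"angular":[0,0,0]},{"dp":[0,0,0],"angular":[0,0,0]},{"dp":[0,0,0],"angular":[0,0,0]}]' 1 20; python3 -m crank '[{"dp":[-0.013,-0.1,0],"angular":[0,0,0]},{"dp":[-0.013,-0.1,0],"angular":[0,0,0]},{"dp":[-0.013,-0.1,0],"angular":[0,0,0]},{"dp":[-0.013,-0.1,0],"angular":[0,0,0]},{"dp":[0,0,0],"angular":[0,0,0]}]'
```

```text
t: 10.45
tcp_pos: [0.6473, -0.0065, 0.0371]
tool_rot: [0.751, 0.66, 0.001, 0.001]
force: [0.4, 0.2, 5.3]
finger_gap: 0.388
gripper_force: 23.2
t: 10.95
tcp_pos: [0.6457, -0.0187, 0.0371]
tool_rot: [0.751, 0.66, 0.001, 0.001]
force: [0.5, 0.3, 5.6]
finger_gap: 0.385
gripper_force: 23.2
```

```bash
python3 -m crank '[{"dp":[0,0,0.02],"angular":[0,0,0]},{"dp":[-0.01,-0.08,0],"angular":[0,0,0]},{"dp":[-0.013,-0.1,0],"angular":[0,0,0]},{"dp":[-0.013,-0.1,0],"angular":[0,0,0]},{"dp":[-0.013,-0.1,0],"angular":[0,0,0]},{"dp":[-0.013,-0.1,0],"angular":[0,0,0]},{"dp":[-0.01,-0.08,0],"angular":[0,0,0]},{"dp":[-0.005,-0.05,0],"angular":[0,0,0]},{"dp":[0,0,0],"angular":[0,0,0]}]'
python3 - <<'E'
from h import *
d=snap("wrist"); cv2.imwrite("pics/w4.png",d["image"]);P=cloud(d); hsv=cv2.cvtColor(d["image"],cv2.COLOR_BGR2HSV).astype(int)
a=-np.deg2rad(7.39); B=np.array([[np.cos(a),np.sin(a)],[-np.sin(a),np.cos(a)]])
z=P[...,2]; b=(P[...,:2]-[.6054,-.0288])@B.T
w=(hsv[...,1]<60)&(hsv[...,2]>150)&(z>.014)&(z<.04)
for x0 in(-.025,-.02,-.015,-.01,0,.01,.02):
    y=b[w&(abs(b[...,0]-x0)<.003)][:,1]; print(x0,[np.percentile(v,[3,97]).round(4) for v in(y[(y>-.14)&(y<-.09)],y[(y>-.07)&(y<.03)]) if len(v)])
E
```

```text
t: 11.85
tcp_pos: [0.6432, -0.0373, 0.0371]
tool_rot: [0.751, 0.66, 0.001, 0.001]
force: [2.5, -0.0, 5.8]
finger_gap: 0.391
gripper_force: 23.1
-0.025 []
-0.02 []
-0.015 []
-0.01 []
0 []
0.01 []
0.02 [array([-0.04  ,  0.0295])]
```

View pics/w4.png

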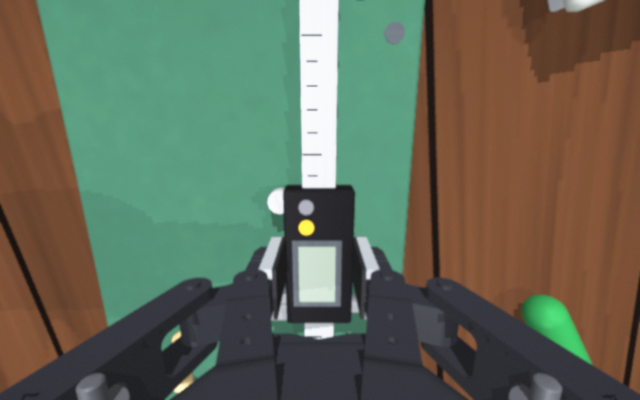

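The wrist view shows the housing still centred between the fingers, (320,255), and following them. The gap is about 73 mm by now. From here I go in small steps and watch the y force.

```bash
python3 -m crank '[{"dp":[-0.0026,-0.02,0],"angular":[0,0,0]},{"dp":[-0.0026,-0.02,0],"angular":[0,0,0]},{"dp":[-0.0026,-0.02,0],"angular":[0,0,0]},{"dp":[-0.0026,-0.02,0],"angular":[0,0,0]},{"dp":[-0.0026,-0.02,0],"angular":[0,0,0]},{"dp":[-0.0026,-0.02,0],"angular":[0,0,0]}]'; python3 -m crank '[{"dp":[-0.0026,-0.02,0],"angular":[0,0,0]},{"dp":[0,0,0],"angular":[0,0,0]}]'; python3 -m crank '[{"dp":[-0.0026,-0.02,0],"angular":[0,0,0]},{"dp":[0,0,0],"angular":[0,0,0]}]'
```

```text
t: 12.5
tcp_pos: [0.6429, -0.0405, 0.0371]
tool_rot: [0.751, 0.66, 0.001, 0.001]
force: [2.4, 0.7, 5.5]
finger_gap: 0.39
gripper_force: 23.1
t: 12.7
tcp_pos: [0.6427, -0.0413, 0.0371]
tool_rot: [0.751, 0.66, 0.001, 0.001]
force: [2.4, 0.9, 5.6]
finger_gap: 0.39
gripper_force: 23.1
t: 12.9
tcp_pos: [0.6427, -0.0418, 0.0371]
tool_rot: [0.751, 0.66, 0.001, 0.001]
force: [3.0, 0.9, 6.2]
finger_gap: 0.391
gripper_force: 23.1
```

```bash
for i in 1; do python3 -m crank '[{"dp":[-0.002,-0.015,0],"angular":[0,0,0]},{"dp":[0,0,0],"angular":[0,0,0]}]' | grep -E "tcp|^force"; python3 -m crank '[{"dp":[-0.002,-0.015,0],"angular":[0,0,0]},{"dp":[0,0,0],"angular":[0,0,0]}]' | grep -E "tcp|^force"; python3 -m crank '[{"dp":[-0.002,-0.015,0],"angular":[0,0,0]},{"dp":[0,0,0],"angular":[0,0,0]}]'| grep -E "tcp|^force"; done
```

```text
tcp_pos: [0.6426, -0.0423, 0.0371]
force: [3.0, 0.8, 5.5]
tcp_pos: [0.6426, -0.0427, 0.0371]
force: [2.5, 1.8, 6.0]
tcp_pos: [0.6425, -0.0432, 0.0371]
force: [2.0, 1.3, 5.3]
```

```bash
python3 -m crank '[{"dp":[-0.001,-0.01,0],"angular":[0,0,0]},{"dp":[0,0,0],"angular":[0,0,0]}]' | grep -E "tcp|^force"; python3 -m crank '[{"dp":[-0.001,-0.01,0],"angular":[0,0,0]},{"dp":[0,0,0],"angular":[0,0,0]}]' | grep -E "tcp|^force"; python3 -m crank '[{"dp":[-0.001,-0.01,0],"angular":[0,0,0]},{"dp":[0,0,0],"angular":[0,0,0]}]'| grep -E "tcp|^force"
```

```text
tcp_pos: [0.6425, -0.0434, 0.0371]
force: [4.2, 0.8, 5.1]
tcp_pos: [0.6424, -0.0438, 0.0371]
force: [3.4, 1.3, 5.2]
tcp_pos: [0.6424, -0.044, 0.0371]
force: [2.7, 0.1, 5.3]
```

Run:
```python
from h import *
t=snap("scene"); print(t["image"].shape); cv2.imwrite("pics/s2.png",cv2.resize(t["image"][180:250,275:395],None,fx=6,fy=6,interpolation=2))
```

```text
(400, 640, 3)
```

View pics/s2.png

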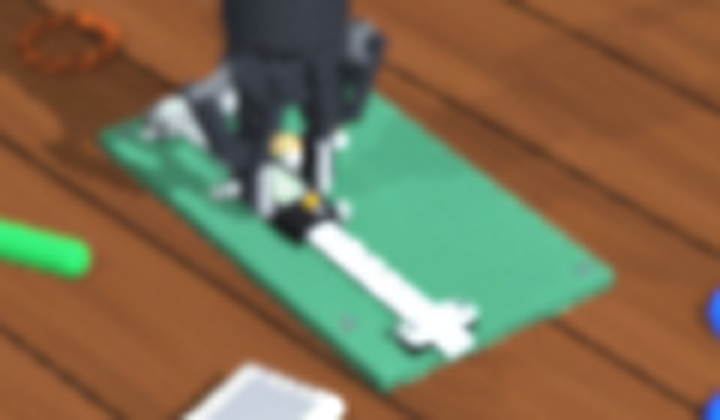

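The side view shows the fingers on the housing and the ring just visible behind the display at (288,147); the gap is about 66 mm. There is no clear contact force yet, so I continue in 0.3 mm steps.

```bash
python3 -m crank '[{"dp":[-0.001,-0.01,0],"angular":[0,0,0]},{"dp":[0,0,0],"angular":[0,0,0]}]' | grep -E "tcp|^force"; python3 -m crank '[{"dp":[-0.001,-0.01,0],"angular":[0,0,0]},{"dp":[0,0,0],"angular":[0,0,0]}]' | grep -E "tcp|^force"
```

```text
tcp_pos: [0.6423, -0.0443, 0.0371]
force: [1.7, 1.8, 5.3]
tcp_pos: [0.6423, -0.0446, 0.0371]
force: [2.3, 0.6, 5.5]
```

```bash
python3 -m crank '[{"dp":[-0.001,-0.01,0],"angular":[0,0,0]},{"dp":[0,0,0],"angular":[0,0,0]}]' | grep -E "tcp|^force"; python3 -m crank '[{"dp":[-0.001,-0.01,0],"angular":[0,0,0]},{"dp":[0,0,0],"angular":[0,0,0]}]' | grep -E "tcp|^force"; python3 -c "
from h import *
print(np.mean([sense()['force'] for _ in range(1)],0), sense()['tau'])"
```

```text
tcp_pos: [0.6423, -0.0448, 0.0371]
force: [2.4, 1.6, 6.1]
tcp_pos: [0.6423, -0.0449, 0.0371]
force: [2.9, 1.9, 5.2]
[2.85892916 1.88965193 5.2493878 ] [-1.50019493e+00 -4.57535613e+01 -8.56401086e+00 -5.78590371e-01
  7.46093206e-01 -9.52864793e-03]
```

```bash
python3 -m crank '[{"dp":[-0.001,-0.01,0],"angular":[0,0,0]},{"dp":[0,0,0],"angular":[0,0,0]}]' | grep -E "tcp|^force"; python3 -m crank '[{"dp":[0,0,0],"angular":[0,0,0]}]' | grep -E "tcp|^force"
```

```text
tcp_pos: [0.6423, -0.045, 0.0371]
force: [2.7, 2.7, 5.4]
tcp_pos: [0.6423, -0.045, 0.0371]
force: [2.4, 3.1, 5.9]
```

Contact: the y force is rising and the TCP has stalled. A little more to be safely above 1 N.

```bash
python3 -m crank '[{"dp":[-0.001,-0.01,0],"angular":[0,0,0]},{"dp":[0,0,0],"angular":[0,0,0]}]' | grep -E "tcp|^force"; python3 -m crank '[{"dp":[-0.001,-0.01,0],"angular":[0,0,0]},{"dp":[0,0,0],"angular":[0,0,0]},{"dp":[0,0,0],"angular":[0,0,0]}]' | grep -E "tcp|^force"
```

```text
tcp_pos: [0.6423, -0.0451, 0.0371]
force: [2.6, 4.1, 5.8]
tcp_pos: [0.6422, -0.0452, 0.0371]
force: [3.3, 3.3, 5.3]
```

```bash
python3 -m crank '[{"dp":[-0.001,-0.01,0],"angular":[0,0,0]},{"dp":[-0.001,-0.01,0],"angular":[0,0,0]},{"dp":[0,0,0],"angular":[0,0,0]}]' | grep -E "tcp|^force"; python3 -m crank '[{"dp":[-0.001,-0.01,0],"angular":[0,0,0]},{"dp":[0,0,0],"angular":[0,0,0]},{"dp":[0,0,0],"angular":[0,0,0]}]' | grep -E "tcp|^force"
```

```text
tcp_pos: [0.6422, -0.0453, 0.0371]
force: [3.1, 5.6, 5.6]
tcp_pos: [0.6422, -0.0453, 0.0371]
force: [3.2, 6.4, 6.3]
```

```bash
python3 -m crank '[{"dp":[0.003,0.03,0],"angular":[0,0,0]},{"dp":[0,0,0],"angular":[0,0,0]},{"dp":[0,0,0],"angular":[0,0,0]},{"dp":[0,0,0],"angular":[0,0,0]},{"dp":[0,0,0],"angular":[0,0,0]}]' 0.35; python3 -m crank '[{"dp":[0,0,0.3],"angular":[0,0,0]},{"dp":[0,0,0.6],"angular":[0,0,0]},{"dp":[0,0,0.9],"angular":[0,0,0]},{"dp":[0,0,0.9],"angular":[0,0,0]},{"dp":[-0.4,-0.5,0.9],"angular":[0,0,0]},{"dp":[-0.8,-0.9,0.6],"angular":[0,0,0]},{"dp":[-0.8,-0.9,0],"angular":[0,0,0]},{"dp":[-0.8,-0.9,0],"angular":[0,0,0]},{"dp":[-0.8,-0.9,0],"angular":[0,0,0]},{"dp":[0,0,0],"angular":[0,0,0]},{"dp":[0,0,0],"angular":[0,0,0]}]'
python3 - <<'E'
from h import *
d=snap("wrist"); cv2.imwrite("pics/w5.png",d["image"]);P=cloud(d); hsv=cv2.cvtColor(d["image"],cv2.COLOR_BGR2HSV).astype(int)
a=-np.deg2rad(7.39); B=np.array([[np.cos(a),np.sin(a)],[-np.sin(a),np.cos(a)]])
z=P[...,2]; b=(P[...,:2]-[.6054,-.0288])@B.T
w=(hsv[...,1]<40)&(hsv[...,2]>150)&(z>.014)&(z<.04)
for x0 in(0,.01,.02,.028):
    y=b[w&(abs(b[...,0]-x0)<.003)][:,1]; print(x0,[np.percentile(v,[3,97]).round(4) for v in(y[(y>-.14)&(y<-.09)],y[(y>-.07)&(y<.03)]) if len(v)])
m=((hsv[...,0]<6)|(hsv[...,0]>174))&(hsv[...,1]>150)&(z>.06)&(z<.11); q=P[m]
if m.sum(): print("pad",m.sum(),q.mean(0),q.min(0),q.max(0),np.argwhere(m).mean(0))
E
```

```text
t: 16.85
tcp_pos: [0.6407, -0.046, 0.0361]
tool_rot: [0.751, 0.66, -0.0, -0.0]
force: [-0.1, 0.8, -0.2]
finger_gap: 0.648
gripper_force: 0.0
t: 17.95
tcp_pos: [0.5331, -0.1695, 0.1633]
tool_rot: [0.752, 0.659, 0.0, 0.0]
force: [1.2, -0.2, -0.0]
finger_gap: 0.644
gripper_force: 0.0
0 [array([-0.1255, -0.1018]), array([-0.0617, -0.0385])]
0.01 [array([-0.1273, -0.0915]), array([-0.0606, -0.0363])]
0.02 [array([-0.1325, -0.1146]), array([-0.0492, -0.0344])]
0.028 [array([-0.1327, -0.1146]), array([-0.0493, -0.0039])]
```

View pics/w5.png

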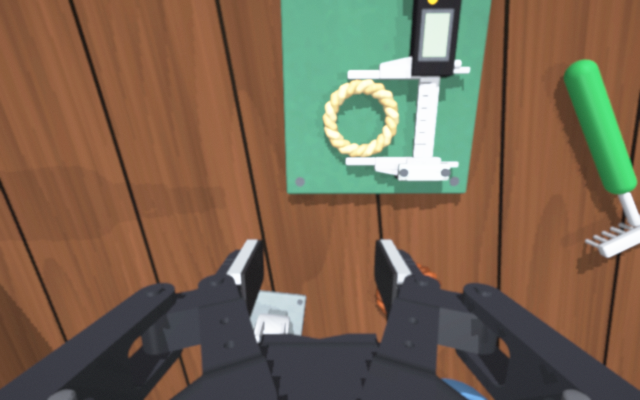

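The jaws are closed on the ring, with the ring at (361,118), the moving jaw at (380,72) and the fixed jaw at (375,163). The measured gap is 65.4 mm. Next I close the fingers and look at the counter from near by.

```bash
python3 -m crank '[{"dp":[-0.2,-0.5,0.2],"angular":[0,0,0]},{"dp":[-0.25,-0.8,0.2],"angular":[0,0,0]},{"dp":[-0.25,-0.8,0.2],"angular":[0,0,0]},{"dp":[-0.25,-0.8,0.2],"angular":[0,0,0]},{"dp":[-0.25,-0.8,0.2],"angular":[0,0,0]},{"dp":[-0.25,-0.8,0.2],"angular":[0,0,0]},{"dp":[-0.25,-0.8,0.2],"angular":[0,0,0]},{"dp":[-0.25,-0.8,0.2],"angular":[0,0,0]},{"dp":[-0.25,-0.8,0],"angular":[0,0,0]},{"dp":[-0.2,-0.5,0],"angular":[0,0,0]},{"dp":[0,0,0],"angular":[0,0,0]},{"dp":[0,0,0],"angular":[0,0,0]}]' 1 30
python3 - <<'E'
from h import *
d=snap("wrist"); cv2.imwrite("pics/w6.png",d["image"]);P=cloud(d); hsv=cv2.cvtColor(d["image"],cv2.COLOR_BGR2HSV).astype(int); z=P[...,2]
m=((hsv[...,0]<6)|(hsv[...,0]>174))&(hsv[...,1]>150)&(z>.05)&(z<.11); q=P[m]
if m.sum(): print("pad",m.sum(),q.mean(0),q.min(0),q.max(0),np.argwhere(m).mean(0)[::-1],cv2.minAreaRect((q[:,:2]*1000).astype(np.float32)))
E
```

```text
t: 19.2
tcp_pos: [0.4611, -0.3901, 0.2103]
tool_rot: [0.751, 0.66, 0.0, -0.001]
force: [-0.3, -0.1, 1.1]
finger_gap: -0.004
gripper_force: 0.0
pad 541 [ 0.46442009 -0.32400233  0.08392972] [ 0.45378145 -0.33450776  0.0777516 ] [ 0.4747726  -0.31319564  0.09001159] [310.36783734 120.7818854 ] ((464.38323974609375, -324.0055847167969), (18.956401824951172, 18.529287338256836), 75.7467041015625)
```

View pics/w6.png

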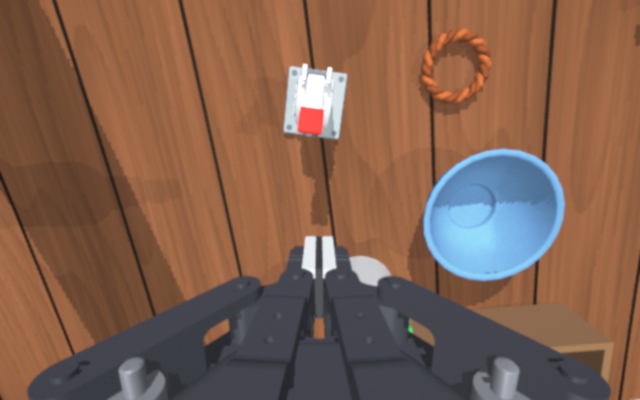

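The counter's foot is at (315,103) and its red pad at (311,121), which gives (0.464, −0.324, 0.084). That agrees with the stated ~82 mm height. I move over it and press.

```bash
python3 -m crank '[{"dp":[0.1,0.5,0],"angular":[0,0,0]},{"dp":[0,0.8,0],"angular":[0,0,0]},{"dp":[0,0.74,0],"angular":[0,0,0]},{"dp":[0,0,-0.6],"angular":[0,0,0]},{"dp":[0,0,-0.8],"angular":[0,0,0]},{"dp":[0,0,-0.8],"angular":[0,0,0]},{"dp":[0,0,-0.6],"angular":[0,0,0]},{"dp":[0,0,-0.4],"angular":[0,0,0]},{"dp":[0,0,0],"angular":[0,0,0]}]'; python3 -m crank '[{"dp":[0,0,-0.1],"angular":[0,0,0]},{"dp":[0,0,-0.1],"angular":[0,0,0]},{"dp":[0,0,-0.1],"angular":[0,0,0]},{"dp":[0,0,-0.1],"angular":[0,0,0]},{"dp":[0,0,0],"angular":[0,0,0]}]'; python3 -m crank '[{"dp":[0,0,-0.1],"angular":[0,0,0]},{"dp":[0,0,-0.1],"angular":[0,0,0]},{"dp":[0,0,-0.1],"angular":[0,0,0]},{"dp":[0,0,0],"angular":[0,0,0]}]'
```

```text
t: 20.15
tcp_pos: [0.4637, -0.3273, 0.1131]
tool_rot: [0.751, 0.661, 0.0, -0.002]
force: [0.0, -0.8, 0.8]
finger_gap: 0.001
gripper_force: 0.0
t: 20.65
tcp_pos: [0.4644, -0.3303, 0.1028]
tool_rot: [0.751, 0.66, -0.0, 0.001]
force: [0.3, -1.7, 1.6]
finger_gap: 0.003
gripper_force: 0.8
t: 21.05
tcp_pos: [0.4644, -0.33, 0.0933]
tool_rot: [0.751, 0.66, 0.0, 0.0]
force: [-0.5, -2.2, 3.2]
finger_gap: -0.003
gripper_force: 1.3
```

```bash
python3 -m crank '[{"dp":[0,0,-0.1],"angular":[0,0,0]},{"dp":[0,0,-0.1],"angular":[0,0,0]},{"dp":[0,0,-0.1],"angular":[0,0,0]},{"dp":[0,0,0],"angular":[0,0,0]}]'|grep -E "tcp|^force"; python3 -m crank '[{"dp":[0,0,-0.05],"angular":[0,0,0]},{"dp":[0,0,-0.05],"angular":[0,0,0]},{"dp":[0,0,0],"angular":[0,0,0]}]'|grep -E "tcp|^force"
```

```text
tcp_pos: [0.4642, -0.3295, 0.0841]
force: [-0.4, -2.1, 3.3]
tcp_pos: [0.4642, -0.3298, 0.0814]
force: [-0.9, -1.3, 2.9]
```

```bash
python3 -m crank '[{"dp":[0,0,-0.05],"angular":[0,0,0]},{"dp":[0,0,-0.03],"angular":[0,0,0]},{"dp":[0,0,0],"angular":[0,0,0]}]'|grep -E "tcp|^force"; python3 -m crank '[{"dp":[0,0,-0.04],"angular":[0,0,0]},{"dp":[0,0,0],"angular":[0,0,0]},{"dp":[0,0,0],"angular":[0,0,0]}]'|grep -E "tcp|^force"
```

```text
tcp_pos: [0.4642, -0.3299, 0.0792]
force: [-0.2, -3.2, 4.2]
tcp_pos: [0.4642, -0.3299, 0.0789]
force: [-1.9, -3.0, 9.9]
```

At the stop: the force jumped to 10 N and the tip is at 62 mm. A slight extra push and a hold, then release.

```bash
python3 -m crank '[{"dp":[0,0,-0.03],"angular":[0,0,0]},{"dp":[0,0,0],"angular":[0,0,0]},{"dp":[0,0,0],"angular":[0,0,0]},{"dp":[0,0,0],"angular":[0,0,0]}]'|grep -E "tcp|^force"; python3 -m crank '[{"dp":[0,0,0.3],"angular":[0,0,0]},{"dp":[0,0,0.5],"angular":[0,0,0]},{"dp":[0,0,0.8],"angular":[0,0,0]},{"dp":[0,0,0.9],"angular":[0,0,0]},{"dp":[0,-0.3,0.9],"angular":[0,0,0]},{"dp":[0,-0.8,0.6],"angular":[0,0,0]},{"dp":[0,-0.8,0.4],"angular":[0,0,0]},{"dp":[0,0,0],"angular":[0,0,0]},{"dp":[0,0,0],"angular":[0,0,0]},{"dp":[0,0,0],"angular":[0,0,0]},{"dp":[0,0,0],"angular":[0,0,0]}]'
python3 - <<'E'
from h import *
d=snap("wrist"); P=cloud(d); hsv=cv2.cvtColor(d["image"],cv2.COLOR_BGR2HSV).astype(int); z=P[...,2]
m=((hsv[...,0]<6)|(hsv[...,0]>174))&(hsv[...,1]>150)&(z>.05)&(z<.11); print("pad",P[m].mean(0))
d=snap("top"); cv2.imwrite("pics/t9.png",cv2.resize(d["image"][165:275,220:420],(800,440),interpolation=2))
E
```

```text
tcp_pos: [0.4643, -0.33, 0.0787]
force: [-3.0, -1.3, 15.1]
t: 23.85
tcp_pos: [0.4636, -0.3846, 0.2077]
tool_rot: [0.751, 0.66, 0.0, -0.002]
force: [-0.3, -0.1, 0.7]
finger_gap: -0.003
gripper_force: 0.0
pad [ 0.46435203 -0.32410651  0.08394683]
```

View pics/t9.png

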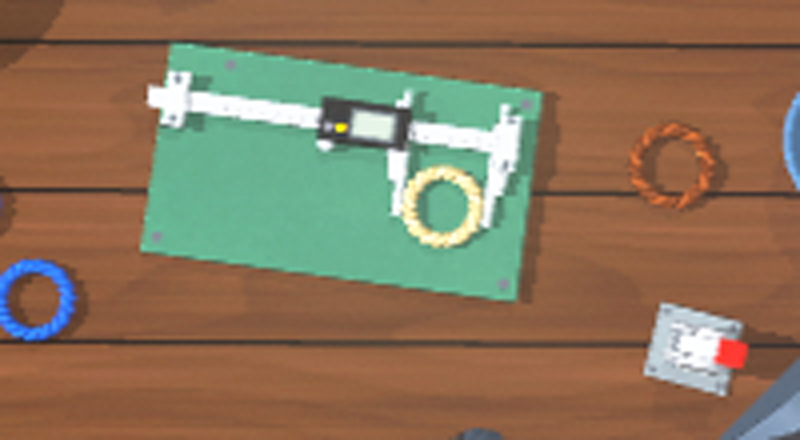

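The ring (443,206) sits between the closed jaws at board x ≈ −18 to −21 mm. The pad is back at 84 mm and the bystanders in view are unmoved.

```bash
python3 -c "
from station import order
print(order.sign_off())"
```

```text
the job is handed in; nothing more can be done
None
```

The pale ring lies flat on the gauging board with both jaws closed on it (about 65.4 mm by camera), the tally lever went down to its stop and sprang back, and the job is handed in, but no verdict was shown.

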